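Drift out the cradle's hinge pin into a tray

ROBOT

A 6-joint arm with a two-finger parallel gripper is mounted at the origin on the work surface. World frame = base frame: x ahead of the robot, y to its left, z up, the work surface at z = 0. Lengths are in m, angles in rad, forces in N, time in s.
With the tool pointing down it reaches from about 0.35 to 0.775 m from the base axis. Payload 7.3 kg.
Tool frame: the origin (TCP) lies at the very end of the fingers, on their centre line; the grasp point (between the pads) lies 19 mm behind it; z points along the fingers, y is the direction in which the jaws open and shut (so a half turn about z gives the same grasp; the last joint's range is limited). The gripper opens to 92 mm and grips with 3 to 60 N. Pads are 19 mm wide; open, the fingers measure 130 mm over their backs; the gripper's body (75 mm by 190 mm) begins 47 mm behind the grasp point.
Start: joints at [1.121, 0.342, 1.524, -0, 1.275, -0.146], TCP at [0.157, 0.501, 0.196] pointing down, gripper open.
Joint ranges: [-2.53, 2.53], [-0.77, 2.02], [0.04, 2.7], [-1, 4.14], [0.28, 2.66], [-3.11, 3.11]. Speed limits (rad/s): [2.57, 2.57, 3.14, 3.14, 3.14, 3.14].

INTERFACE

Orientations are given as [roll, pitch, yaw] about the fixed x, y, z axes, in that order (R = Rz(yaw) Ry(pitch) Rx(roll)).
In Python, from cell import robot gives the robot as it stands. The module is installed in compiled form; this text tells all that it offers.
- The arm moves only by the tool carry_out, never from a script. Its argument "series" is a list of rows, each an object with "jaw": the opening in per cent of the stroke, from 0 (shut) to 100 (fully open); "travel": the shift along the tool's x, y, z in units of 60 mm (1.0 is 60 mm), a list of three; "twist": the turn about the tool's z in units of 6 degrees (1.0 is 6 degrees). A call has 1 to 8 rows; each row shifts and turns the commanded pose from where the row before left it, along the tool's axes as they then stand; what a row does not reach is not made up. A row lasts 1/8 s, in which the tool goes at most 62.5 mm and 10.7 degrees, less where a joint would pass 70% of its speed; a pose out of reach is approached as far as the arm can. A call is refused whole if a number of a shift passes 1 or a number of a turn 1, either way. A call with a gripper value outside its range is refused whole. The fingers move at their own pace and stop on an object; "squeeze" is the grip in N (left out, the last holds). Time passes only in rows, so rows that do not move let the fingers close. It gives the time, the measured TCP pose, the force and the opening at its end, in the units of the state.
- robot.observe(): the state, without advancing time (a new reading comes with each control period).
- robot.read_camera(name): name is "side" or "top" or "wrist"; returns the picture (480x640x3 uint8, blue, green, red); there is no depth.
- robot.calibration(name): a dict with "intrinsics" (3x3 intrinsics, pixels), "cam_to_world" (4x4, takes a point from camera to world coordinates); the wrist camera has in their place "tool_from_camera" (4x4, takes a point from camera to tool coordinates, whose origin is the TCP and whose axes are the flange's). Camera axes: x right, y up, looking along -z (the intrinsics and any distortion apply to the point x, -y, -z); pixel columns grow to the right and rows downward; lengths in m; the calibration is good to about 2 mm. A picture is of the moment at which its call begins: read the wrist's pose just before it. calibration takes no time and is no camera call.
- robot.hand_in(): hands the job in, once; it reports no verdict.
Trained networks look in the newest picture that a camera, given by its name, has taken for a name from the list of things; names that differ only in an ending like _2 or _b are one class to them, and where a whole thing is asked for, a point or a joint stands for the part that bears it (a point fixed in the world has none). Each returns a list of dicts, best first, with "score" (0 to 1); they miss things now and then, are a little off and sometimes report something else, mostly with a low value. They report only what shows in the picture. A call takes as long as a camera call. They do not tell look-alikes from the thing itself.
- robot.regions_of(camera, query): "pixels" (480x640 bool, what is visible of it) and "xy" ([column, row] in pixels, amid what is visible of it).
The state is a dict: "time": time; "qpos": joint angles; "qvel": joint speeds; "joint_efforts": joint torques, N m; "tool_pos": TCP position; "tool_rot": TCP orientation; "contact_force": force on the tool from outside, world axes, zero at the start; "torque": the same for the moment, N m; "opening": finger opening in m.
Only numpy, scipy, OpenCV 4.12 (cv2) and the standard library are available. Lean on these libraries where they do the work, as an engineer would, in place of code of your own. Each camera call takes 0.05 s, during which the arm holds its last target. There are 200 camera calls.

TASK

The brass hinge pin of the wooden bottle cradle has to come out: set the metal tray on the desk beyond the end of the hinge where the pin does not stick out, lengthwise in line with the hinge and with its near end pushed in under the overhanging block, so that it will catch the pin. Then draw the drift punch out of the tool chest's pigeonhole and, holding it by its handle, drive the pin right through the hinge from the end that sticks out, so that it drops into the tray without touching the desk or your fingers. Finish with the punch drawn back out and lying on the desk, the pin in the tray, and the other things on the bench left where they were.

Things in the scene. Friction and masses are not known exactly. Their poses are not given: they have to be found in the camera images.
- cradle: fixed dark-wood hinge block, 60 (x) x 70 (y), top at 74 mm; its +y half (35 mm) overhangs, clear of the desk by 32 mm, so the tray can go under; brass arm and pale V saddle out to 110 mm on its +x side (70 mm high), brass screw head on top (81 mm). Origin: on the desk under the block's centre. A 16 mm through-hole runs along y, 52 mm up; a spring brake in its middle grips the pin (about 3 to 10 N to slide it).
- hole_in (a point): centre of the hole's mouth in the block's -y face, where the pin sticks out about 8 mm; drive from here towards the block's +y
- hole_out (a point): centre of the hole's mouth in the block's +y face (70 mm from hole_in), where the pin's other end lies just inside; the pin leaves here, so the tray belongs on this side, its near end under the overhang. Axes as the cradle's.
- pin: plain brass pin, 14 mm in diameter, 80 mm long, about 0.1 kg. Origin: its middle; its axis is its y axis. It falls free once its tail is pushed past the hole_out face.
- tray: loose open metal tray, outside 100 (x) x 160 (y) x 24 mm high, walls and floor 4 mm, about 0.22 kg. Origin: centre of its underside. In the middle of its -x long side stands an upright finger tab, 12 mm thick (x, from 49 to 61 mm off the centre), 40 mm wide (y), its top 46 mm above the underside: lift or slide the tray by it, fingers closing along x.
- chest: fixed pine tool chest, 250 mm wide (x), 160 mm deep, 130 mm high, latched shut with a brass hook. Origin: on the desk under the middle of its front face, which looks along its +y. At desk level in the middle of the front is an open pigeonhole 60 mm wide, 45 mm high, 138 mm deep; the punch's handle is inside it and its shank sticks out.
- punch: drift punch lying on the desk: square boxwood handle 24 x 24 x 85 mm, round steel shank 9 mm thick, 105 mm long; 0.13 kg, balances in the handle. Origin: under the shoulder (shank meets handle), on the handle's underside; +y points to the tip; axis 12 mm above origin. At the start the handle is hidden in the chest, shoulder 0 to 12 mm inside. Draw it out by the shank, let it lie, retake it by the handle.
- punch_tip (a point): centre of the flat end of the punch's shank, on its axis
- punch_handle (a point): middle of the punch's handle, on its axis, 147.5 mm behind the tip
- pin_vise: bystander: small brass pin vise, 90 mm long, lying; origin at its underside near the middle
- bending_tool: bystander: boxwood bending tool, 150 mm, lying; origin at its underside near the middle
- schooner: bystander: black and white two-masted model schooner on a stand, 150 mm high; origin at its underside near the middle
- decanter: bystander: squat amber glass decanter, 110 mm across, 152 mm high; origin at its underside near the middle
- mallet: bystander: small hammer, 170 mm, lying; origin at its underside near the middle
- bobbin: bystander: wooden bobbin, 40 mm across, 43 mm high; origin at its underside near the middle
- sanding_block: bystander: cork sanding block, 90 x 50 x 30 mm; origin at its underside near the middle
Things that resemble listed ones, but are neither listed nor needed, are in the scene too. Several things have the shape of the cradle; the one meant has the colours described above.

How it is judged:
By the outcome, as a careful person would: the job done as asked, in the order asked, and still so for the second after the job is handed in, with the robot touching nothing.
It also fails if it takes over 69 s, if anything falls off the work surface, if the arm or the gripper's body presses on something with over 40 N, if the wrist force passes 120 N, or if a joint passes its speed limit or range.

## Working session

There is one attempt and no reset: what is moved stays moved. The work goes in short steps, Python scripts to look and compute and a tool call to move; the robot and the scene stay as the last step left them, time stands still between calls to the robot, and variables do not carry over. Pictures are saved under pics/ and viewed, about 8 in all and at most 12, crops included, and the job is handed in when it is done.

Besides the shell and the picture viewer there is one more tool, called after "Emit:" by a JSON object that holds its "api" and its "payload". carry_out: Moves the arm, as the interface text tells. Its arguments: {"type":"object","properties":{"series":{"type":"array"},"squeeze":{"type":"number"}},"required":["series"]}

```bash
mkdir -p pics; ls
cat > h.py <<'E'
import numpy as np, cv2
from cell import robot
np.set_printoptions(precision=4,suppress=True)
def ray(cam,uv):
    c=robot.calibration(cam);K=np.array(c['intrinsics']);T=np.array(c['cam_to_world'])
    p=np.linalg.inv(K)@np.array([uv[0],uv[1],1.]);d=T[:3,:3]@np.array([p[0],-p[1],-p[2]])
    return T[:3,3],d
def atz(cam,uv,z):
    o,d=ray(cam,uv);return o+d*(z-o[2])/d[2]
def proj(cam,P):
    c=robot.calibration(cam);K=np.array(c['intrinsics']);T=np.array(c['cam_to_world'])
    q=T[:3,:3].T@(np.array(P)-T[:3,3]);p=K@np.array([q[0],-q[1],-q[2]]);return p[:2]/p[2]
E
python3 - <<'E'
from h import *
for c in('top','side'):
    im=robot.read_camera(c);cv2.imwrite(f'pics/{c}0.png',im)
    k=robot.calibration(c);print(c,k)
print(robot.calibration('wrist'));s=robot.observe();print(s)
for q in('cradle','tray','chest','punch','pin'):
  for c in ('top','side'):
    for r in robot.regions_of(c,q)[:5]:
        print(q,c,round(r['score'],2),r['xy'],r['pixels'].sum())
E
```

```text
pics
top {'intrinsics': array([[564.391 ,   0.    , 316.9081],
       [  0.    , 564.391 , 234.9723],
       [  0.    ,   0.    ,   1.    ]]), 'cam_to_world': array([[ 0.0291,  0.9977, -0.0607,  0.4009],
       [-0.9995,  0.0298,  0.0114, -0.0312],
       [ 0.0131,  0.0604,  0.9981,  1.4383],
       [ 0.    ,  0.    ,  0.    ,  1.    ]])}
side {'intrinsics': array([[439.7709,   0.    , 310.6938],
       [  0.    , 439.7709, 235.2922],
       [  0.    ,   0.    ,   1.    ]]), 'cam_to_world': array([[ 0.837 ,  0.3542, -0.4171,  0.0372],
       [-0.5471,  0.5519, -0.6293, -0.7399],
       [ 0.0073,  0.755 ,  0.6557,  0.7868],
       [ 0.    ,  0.    ,  0.    ,  1.    ]])}
{'intrinsics': array([[404.4981,   0.    , 313.8115],
       [  0.    , 404.4981, 233.5697],
       [  0.    ,   0.    ,   1.    ]]), 'tool_from_camera': array([[-0.0008,  0.9589,  0.2839,  0.0767],
       [ 1.    ,  0.0009, -0.0002,  0.0011],
       [-0.0005,  0.2839, -0.9589, -0.1891],
       [ 0.    ,  0.    ,  0.    ,  1.    ]])}
{'time': 0.1, 'qpos': array([ 1.121 ,  0.3426,  1.5249, -0.    ,  1.2754, -0.146 ]), '
[... 357 characters left out ...]
: 0.09176132974511797}
cradle top 0.92 [279.9, 207.2] 1522
cradle top 0.9 [123.5, 337.2] 1974
cradle top 0.79 [410.8, 277.6] 1494
cradle top 0.65 [331.7, 294.5] 1508
cradle top 0.61 [220.3, 301.1] 1703
cradle side 0.85 [304.9, 220.0] 1595
cradle side 0.77 [202.9, 221.1] 1601
cradle side 0.77 [144.8, 193.6] 1378
cradle side 0.7 [263.0, 279.1] 2271
cradle side 0.64 [324.5, 324.6] 2742
tray top 0.97 [200.2, 170.5] 2664
tray side 0.63 [295.6, 181.3] 1177
chest top 0.73 [506.1, 204.9] 8410
chest top 0.51 [352.7, 117.2] 981
chest side 0.73 [467.4, 355.1] 14481
punch top 0.6 [452.9, 212.3] 131
punch top 0.58 [280.0, 206.8] 1592
punch side 0.67 [306.7, 222.2] 1579
punch side 0.33 [293.9, 179.4] 1290
```

View pics/top0.png

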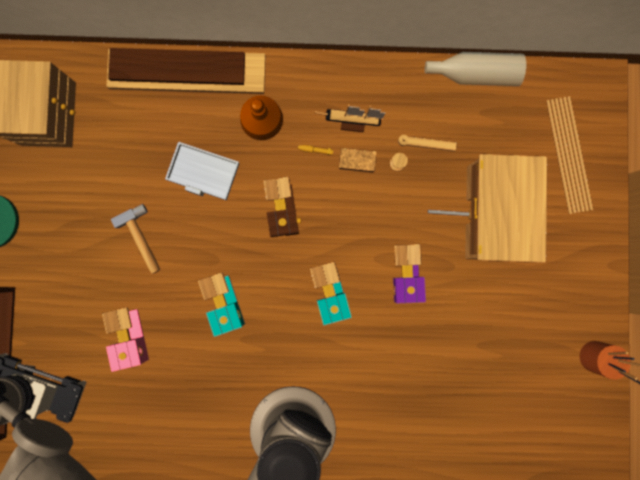

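View pics/side0.png

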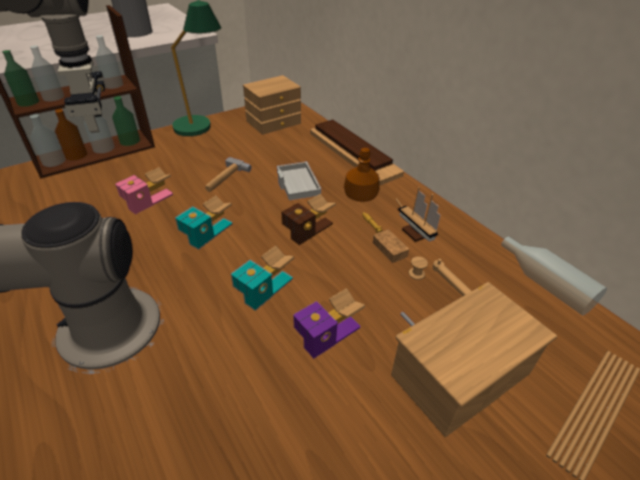

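Five things have the cradle's shape: pink (124,340), teal (222,305), teal (331,295), purple (410,277) and dark wood (282,210). Only the last has a dark-wood block with a brass arm and pale saddle, so I take that one. It points roughly along world +x. The tray is at (202,171) with its tab at (193,190), and the punch shank runs (430,212)–(470,213). I'll confirm in an enlarged crop and take coarse positions.

Run:
```python
from h import *
im=cv2.imread('pics/top0.png')
a=cv2.resize(im[130:260,155:315],None,fx=5,fy=5,interpolation=cv2.INTER_CUBIC)[:600]
cv2.imwrite('pics/c1.png',a[:600,:800])
for n,uv,z in(('block',(283,222),.074),('screw',(283,222),.081),('tab',(193,190),.046),('tray',(202,170),.012),('tip',(430,212),.012),('shank root',(470,213.5),.012),('chestfrontL',(480,155),.13),('chestfrontR',(478,260),.13),('purple saddle',(408,255),.07),('purple block',(411,290),.074),('bobbin',(398,161),.04),('teal',(335,309),.074),('tealL',(223,319),.074),('mallet head',(128,216),.01),('mhandle',(155,270),.01)): print(n,atz('top',uv,z))
```

```text
block [0.5129 0.0364 0.074 ]
screw [0.5124 0.036  0.081 ]
tab [0.588 0.263 0.046]
tray [0.6444 0.2495 0.012 ]
tip [ 0.5548 -0.3334  0.012 ]
shank root [ 0.5541 -0.4356  0.012 ]
chestfrontL [ 0.6803 -0.424   0.13  ]
chestfrontR [ 0.4334 -0.4221  0.13  ]
purple saddle [ 0.442  -0.2693  0.07  ]
purple block [ 0.3577 -0.2775  0.074 ]
bobbin [ 0.6777 -0.2449  0.04  ]
teal [ 0.307  -0.0953  0.074 ]
tealL [0.2757 0.1723 0.074 ]
mallet head [0.5216 0.4317 0.01  ]
mhandle [0.3874 0.3573 0.01  ]
```

View pics/c1.png

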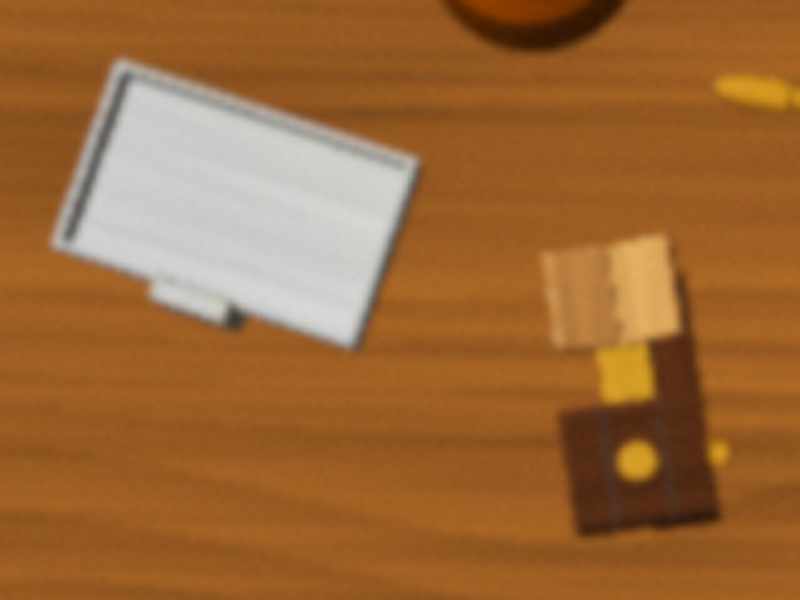

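The crop confirms it: dark-wood block with top corners near (558,413)–(718,520), brass screw, brass arm, pale saddle and the brass pin end showing on the right at (720,453). Next I fit the poses.

```bash
cat >> h.py <<'E'
from scipy.optimize import least_squares
def Rz(t): return np.array([[np.cos(t),-np.sin(t),0],[np.sin(t),np.cos(t),0],[0,0,1]])
def fit(cam,uv,P,x0,pf=None):
    pf=pf or (lambda p:proj(cam,p))
    f=lambda v:np.ravel([pf(Rz(v[2])@p+[v[0],v[1],0])-u for p,u in zip(np.array(P),uv)])
    r=least_squares(f,x0);return r.x,np.abs(r.fun).max()
def wproj(pose_pos,pose_R):
    c=robot.calibration('wrist');K=np.array(c['intrinsics']);T=np.array(c['tool_from_camera'])
    def g(P):
        t=pose_R.T@(np.array(P)-pose_pos);q=T[:3,:3].T@(t-T[:3,3]);p=K@np.array([q[0],-q[1],-q[2]]);return p[:2]/p[2]
    return g
from scipy.spatial.transform import Rotation as Ro
def steps(x,y,z,th,s=None):
    """remaining travel (units of 60mm, tool axes AFTER twist, tool down) and twist units to TCP x,y,z with jaw dir angle th"""
    s=s or robot.observe();psi=th+np.pi/2;cur=s['tool_rot'][2]
    dpsi=(psi-cur+np.pi)%(2*np.pi)-np.pi
    d=np.array([x,y,z])-s['tool_pos'];R=Ro.from_euler('xyz',[np.pi,0,psi]).as_matrix()
    print('pos',s['tool_pos'],'rot',s['tool_rot'],'F',s['contact_force'],'op',s['opening'],'t',s['time'])
    print('travel',(R.T@d)/.06,'twist',-np.degrees(dpsi)/6)
E
python3 - <<'E'
from h import *
f=lambda a:[( (u+.5)/5-.5+155,(v+.5)/5-.5+130) for u,v in a]
print('cradle',fit('top',f([(558,413),(578,535),(718,520)]),[(.03,.035,.074),(-.03,.035,.074),(-.03,-.035,.074)],[.5,.04,0.1]))
print('tray',fit('top',f([(122,62),(418,158),(355,348),(52,245)]),[(.05,.08,.024),(.05,-.08,.024),(-.05,-.08,.024),(-.05,.08,.024)],[.64,.25,-.2]))
E
```

```text
cradle (array([0.511 , 0.0376, 0.1553]), np.float64(0.5769821084660407))
tray (array([ 0.6418,  0.2473, -0.2938]), np.float64(0.49114697101413185))
```

Emit:
{"api": "carry_out", "payload": {"series": [{"jaw":45,"travel":[0,0,0],"twist":1},{"jaw":45,"travel":[0,0,0],"twist":1},{"jaw":45,"travel":[0,0,0],"twist":1},{"jaw":45,"travel":[0,0,0],"twist":1},{"jaw":45,"travel":[0,0,0],"twist":1},{"jaw":45,"travel":[0,0,0],"twist":1},{"jaw":45,"travel":[0,0,0],"twist":1},{"jaw":45,"travel":[0,0,0],"twist":1}], "squeeze": 30}}

```text
time: 1.6
tool_pos: [0.157, 0.501, 0.1964]
tool_rot: [3.141, -0.0, 1.997]
contact_force: [0.2, 0.6, 0.8]
opening: 0.0413
```

Emit:
{"api": "carry_out", "payload": {"series": [{"jaw":45,"travel":[0,0,0],"twist":1},{"jaw":45,"travel":[0,0,0],"twist":1},{"jaw":45,"travel":[0,0,0],"twist":1},{"jaw":45,"travel":[0,0,0],"twist":1},{"jaw":45,"travel":[0,0,0],"twist":1},{"jaw":45,"travel":[0,0,0],"twist":1},{"jaw":45,"travel":[0,0,0],"twist":0.9}]}}

```text
time: 2.48
tool_pos: [0.157, 0.501, 0.1963]
tool_rot: [3.142, -0.0, 1.274]
contact_force: [-0.3, -0.1, 0.7]
opening: 0.0409
```

Run:
```python
from h import *
steps(.589,.263,.2,-.294)
```

```text
pos [0.157  0.501  0.1963] rot [ 3.1416 -0.0001  1.2743] F [-0.2706 -0.1068  0.6657] op 0.04092814547933718 t 2.475
travel [-1.7098  8.0401 -0.0611] twist -0.023583193532225138
```

Emit:
{"api": "carry_out", "payload": {"series": [{"jaw":45,"travel":[-0.21,0.9,0],"twist":0},{"jaw":45,"travel":[-0.21,0.9,0],"twist":0},{"jaw":45,"travel":[-0.21,0.9,0],"twist":0},{"jaw":45,"travel":[-0.21,0.9,0],"twist":0},{"jaw":45,"travel":[-0.21,0.9,0],"twist":0},{"jaw":45,"travel":[-0.21,0.9,0],"twist":0},{"jaw":45,"travel":[-0.21,0.9,0],"twist":0},{"jaw":45,"travel":[-0.21,0.9,0],"twist":0}]}}

```text
time: 3.48
tool_pos: [0.5429, 0.2785, 0.1964]
tool_rot: [3.142, -0.0, 1.277]
contact_force: [0.4, 1.0, -0.5]
opening: 0.0413
```

Emit:
{"api": "carry_out", "payload": {"series": [{"jaw":45,"travel":[0,0.85,0],"twist":0},{"jaw":45,"travel":[0,0,0],"twist":0},{"jaw":45,"travel":[0,0,0],"twist":0}]}}

```text
time: 3.85
tool_pos: [0.5897, 0.2649, 0.1959]
tool_rot: [-3.14, 0.0, 1.277]
contact_force: [-0.3, 0.1, -0.4]
opening: 0.0413
```

Run:
```python
from h import *
steps(.589,.263,.2,-.294)
cv2.imwrite('pics/w1.png',robot.read_camera('wrist'))
steps(.589,.263,.028,-.294)
```

```text
pos [0.5897 0.2649 0.1959] rot [-3.1403  0.0003  1.2773] F [-0.2887  0.11   -0.3829] op 0.041301062180923664 t 3.85
travel [-0.0336 -0.0012 -0.0686] twist 0.004410559370117783
pos [0.5893 0.2653 0.1962] rot [-3.1408  0.0001  1.2782] F [0.3164 0.6051 0.2865] op 0.041151004407004727 t 3.9
travel [-0.0387  0.0067  2.8041] twist 0.012976819921737477
```

View pics/w1.png

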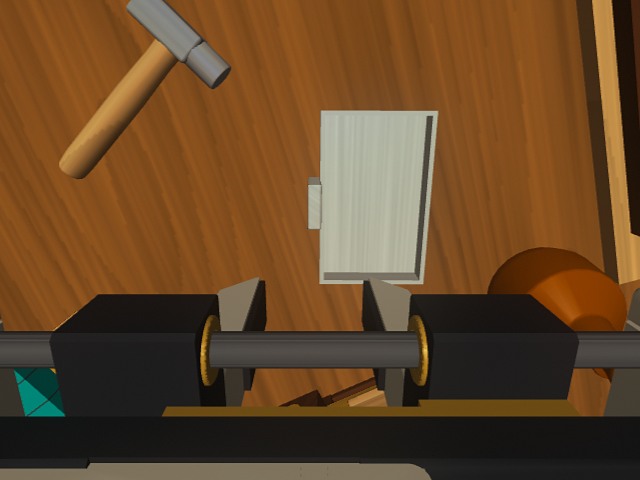

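The wrist view shows the tray square to the tool, with its tab at (314,205) centred between the jaw columns. I'll check the predicted tab pixels.

Run:
```python
from h import *
s=robot.observe();g=wproj(s['tool_pos'],Ro.from_euler('xyz',s['tool_rot']).as_matrix())
v=np.array([.6418,.2473,-.2938])
for p in((.05,.08,.024),(.05,-.08,.024),(-.05,-.08,.024),(-.05,.08,.024),(-.061,.02,.046),(-.061,-.02,.046)): print(g(Rz(v[2])@p+[v[0],v[1],0]))
print(fit('',[(437,111),(423,284),(320,283),(321,111)],[(.05,.08,.024),(.05,-.08,.024),(-.05,-.08,.024),(-.05,.08,.024)],v,g))
```

```text
[437.3833 113.8819]
[422.9808 286.1582]
[319.731  286.0574]
[320.569  113.8422]
[307.5878 187.7701]
[307.773  233.0882]
(array([ 0.6425,  0.2497, -0.2942]), np.float64(0.6732937586177741))
```

Emit:
{"api": "carry_out", "payload": {"series": [{"jaw":45,"travel":[0,0,0.8],"twist":0},{"jaw":45,"travel":[0,0,0.8],"twist":0},{"jaw":45,"travel":[0,0,0.8],"twist":0},{"jaw":45,"travel":[0,0,0.4],"twist":0},{"jaw":0,"travel":[0,0,0],"twist":0},{"jaw":0,"travel":[0,0,0],"twist":0},{"jaw":0,"travel":[0,0,0],"twist":0},{"jaw":0,"travel":[0,0,0],"twist":0}], "squeeze": 25}}

```text
time: 4.9
tool_pos: [0.5908, 0.2651, 0.0296]
tool_rot: [3.14, -0.001, 1.278]
contact_force: [-0.5, 0.5, 0.0]
opening: 0.0061
```

Run:
```python
from h import *
o=np.array([.511,.0376]);t=.1553;y=np.array([-np.sin(t),np.cos(t)]);x=np.array([np.cos(t),np.sin(t)])
for d in(.2,.15,.093):
    c=o+d*y; tab=c-.055*x; print(d,c,tab); steps(tab[0],tab[1],.028,t)
```

```text
0.2 [0.4801 0.2352] [0.4257 0.2267]
pos [0.5908 0.2651 0.0296] rot [ 3.1399 -0.0012  1.2776] F [-0.5353  0.528   0.0412] op 0.006093394433944568 t 4.9
travel [-0.2072 -2.8172  0.0267] twist -4.283238784717194
0.15 [0.4878 0.1858] [0.4335 0.1773]
pos [0.5908 0.2651 0.0296] rot [ 3.1399 -0.0012  1.2776] F [-0.5353  0.528   0.0412] op 0.006093394433944568 t 4.9
travel [-1.0406 -2.8172  0.0267] twist -4.283238784717194
0.093 [0.4966 0.1295] [0.4423 0.121 ]
pos [0.5908 0.2651 0.0296] rot [ 3.1399 -0.0012  1.2776] F [-0.5353  0.528   0.0412] op 0.006093394433944568 t 4.9
travel [-1.9906 -2.8172  0.0267] twist -4.283238784717194
```

The opening reads 6 mm, less than the 12 mm tab, so I'll look.

Run:
```python
from h import *
a=robot.read_camera('wrist');b=robot.read_camera('side')
cv2.imwrite('pics/w2.png',np.hstack([cv2.resize(a,(420,315)),cv2.resize(b[120:270,200:380],(378,315))]))
s=robot.observe();print(s['opening'],s['contact_force'])
```

```text
0.0006944626206949042 [0.2733 0.2987 0.2192]
```

View pics/w2.png

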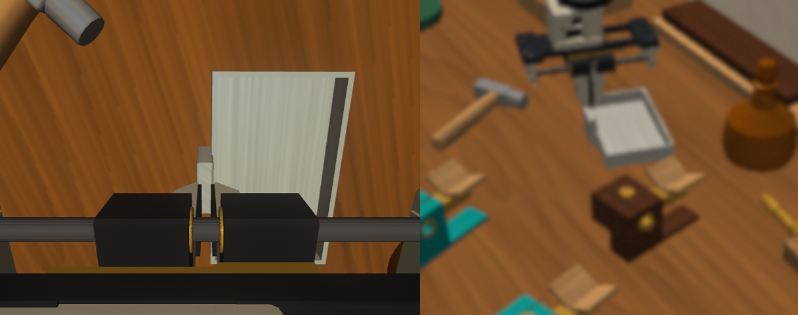

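Run:
```python
from h import *
s=robot.observe();g=wproj(s['tool_pos'],Ro.from_euler('xyz',s['tool_rot']).as_matrix())
k=420/640
v=np.array([.6425,.2497,-.2942])
W=lambda p:Rz(v[2])@p+[v[0],v[1],0]
print('tcp',g(s['tool_pos'])*k, 'pos',s['tool_pos'],s['opening'])
for p in((.05,.08,.024),(-.05,.08,.024),(-.061,.02,.046),(-.061,-.02,.046),(-.049,.02,.046),(-.049,-.02,.046),(-.061,.02,.024)): print(p,g(W(p))*k)
a=robot.read_camera('wrist');cv2.imwrite('pics/w3.png',cv2.resize(a[200:430,220:420],None,fx=2.6,fy=2.6))
```

```text
tcp [205.9269 180.8786] pos [0.5905 0.2649 0.029 ] 0.0006944626206949042
(0.05, 0.08, 0.024) [355.0342  70.995 ]
(-0.05, 0.08, 0.024) [211.8738  70.9942]
(-0.061, 0.02, 0.046) [195.9048 162.4985]
(-0.061, -0.02, 0.046) [196.4952 214.7989]
(-0.049, 0.02, 0.046) [213.4706 162.4986]
(-0.049, -0.02, 0.046) [213.0269 214.799 ]
(-0.061, 0.02, 0.024) [196.9506 153.3566]
```

View pics/w3.png

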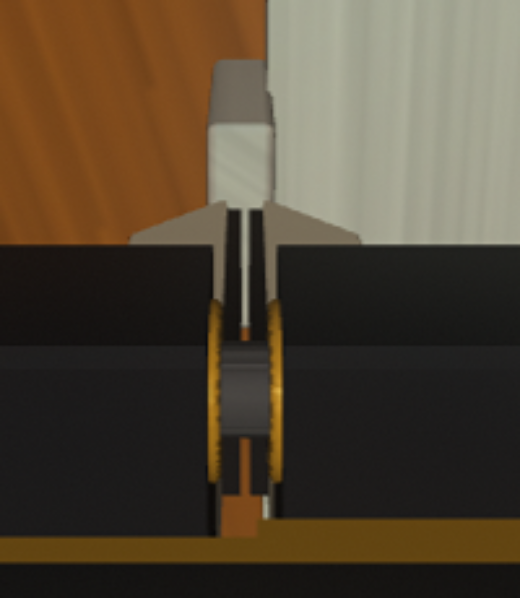

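Run:
```python
from h import *
s=robot.observe();p=s['tool_pos'];g=wproj(p,Ro.from_euler('xyz',s['tool_rot']).as_matrix())
b=robot.read_camera('side')
for z in(.029,.046,.06): print(z,proj('side',[p[0],p[1],z]),g([p[0],p[1],z]))
v=np.array([.6425,.2497,-.2942]);W=lambda q:Rz(v[2])@q+[v[0],v[1],0]
x0,y0=255,130;c=cv2.resize(b[y0:y0+80,x0:x0+100],None,fx=7,fy=7,interpolation=cv2.INTER_CUBIC)
def dot(P,col):
    u=proj('side',P);cv2.circle(c,(int((u[0]-x0+.5)*7),int((u[1]-y0+.5)*7)),3,col,-1)
dot(p,(0,0,255));dot([p[0],p[1],.06],(0,255,255))
for q in((.05,.08,.024),(.05,-.08,.024),(-.05,-.08,.024),(-.05,.08,.024)):dot(W(q),(0,255,0))
for q in((-.061,.02,.046),(-.061,-.02,.046),(-.049,.02,.046),(-.049,-.02,.046)):dot(W(q),(255,0,0))
cv2.imwrite('pics/s3.png',c)
```

```text
0.029 [280.9133 177.6218] [313.7937 275.7793]
0.046 [280.7075 172.9609] [313.7823 289.8954]
0.06 [280.5354 169.0642] [313.7713 303.5118]
```

View pics/s3.png

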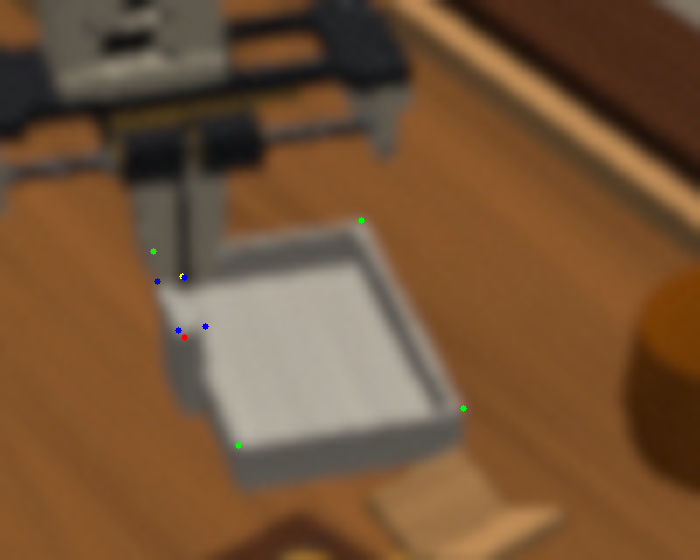

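The side view explains it. The tray fits its predicted dots, but the real fingertips end about 25–27 mm above the reported TCP (they appear at z≈0.055 while it reads 0.029), so they shut above the tab. I'll reopen, go 27 mm lower and close again.

Emit:
{"api": "carry_out", "payload": {"series": [{"jaw":45,"travel":[0,0,0],"twist":0},{"jaw":45,"travel":[0,0,0],"twist":0},{"jaw":45,"travel":[0,0,0],"twist":0},{"jaw":45,"travel":[0,0,0],"twist":0},{"jaw":45,"travel":[0,0,0.2],"twist":0},{"jaw":45,"travel":[0,0,0.2],"twist":0},{"jaw":0,"travel":[0,0,0],"twist":0},{"jaw":0,"travel":[0,0,0],"twist":0}], "squeeze": 25}}

```text
time: 6.1
tool_pos: [0.5903, 0.2649, 0.0042]
tool_rot: [-3.141, 0.0, 1.277]
contact_force: [0.5, -0.3, 0.3]
opening: 0.0257
```

Emit:
{"api": "carry_out", "payload": {"series": [{"jaw":0,"travel":[0,0,0],"twist":0},{"jaw":0,"travel":[0,0,0],"twist":0},{"jaw":0,"travel":[0,0,0],"twist":0}]}}

```text
time: 6.48
tool_pos: [0.5905, 0.265, 0.0048]
tool_rot: [3.141, -0.001, 1.277]
contact_force: [-0.1, 0.2, 1.8]
opening: 0.0116
```

Emit:
{"api": "carry_out", "payload": {"series": [{"jaw":0,"travel":[0,0,0],"twist":-0.85},{"jaw":0,"travel":[0,0,0],"twist":-0.85},{"jaw":0,"travel":[0,0,0],"twist":-0.85},{"jaw":0,"travel":[0,0,0],"twist":-0.85},{"jaw":0,"travel":[0,0,0],"twist":-0.88},{"jaw":0,"travel":[-0.1,-0.6,0],"twist":0},{"jaw":0,"travel":[-0.1,-0.6,0],"twist":0},{"jaw":0,"travel":[0,-0.6,0],"twist":0}]}}

```text
time: 7.48
tool_pos: [0.4851, 0.2359, 0.0047]
tool_rot: [3.14, -0.0, 1.725]
contact_force: [1.2, 0.1, 0.3]
opening: 0.0119
```

Emit:
{"api": "carry_out", "payload": {"series": [{"jaw":0,"travel":[0,-0.6,0],"twist":0},{"jaw":0,"travel":[0,-0.41,0],"twist":0},{"jaw":0,"travel":[-0.4,0,0],"twist":0},{"jaw":0,"travel":[0,0,0],"twist":0}]}}

```text
time: 7.98
tool_pos: [0.4292, 0.2025, 0.0047]
tool_rot: [3.142, 0.0, 1.724]
contact_force: [-1.0, -2.3, 2.0]
opening: 0.0115
```

Run:
```python
from h import *
steps(.4423,.121,.0048,.1553)
im=robot.read_camera('top');cv2.imwrite('pics/t2.png',cv2.resize(im[160:310,170:330],None,fx=5,fy=4.0,interpolation=cv2.INTER_CUBIC) if 0 else cv2.resize(im[165:280,185:345],None,fx=5,fy=5,interpolation=cv2.INTER_CUBIC))
```

```text
pos [0.4292 0.2025 0.0047] rot [3.1416 0.0002 1.7243] F [-1.0461 -2.3008  1.9519] op 0.011462901885834044 t 7.975
travel [-1.3751  0.0056 -0.002 ] twist -0.016887336039194477
```

View pics/t2.png

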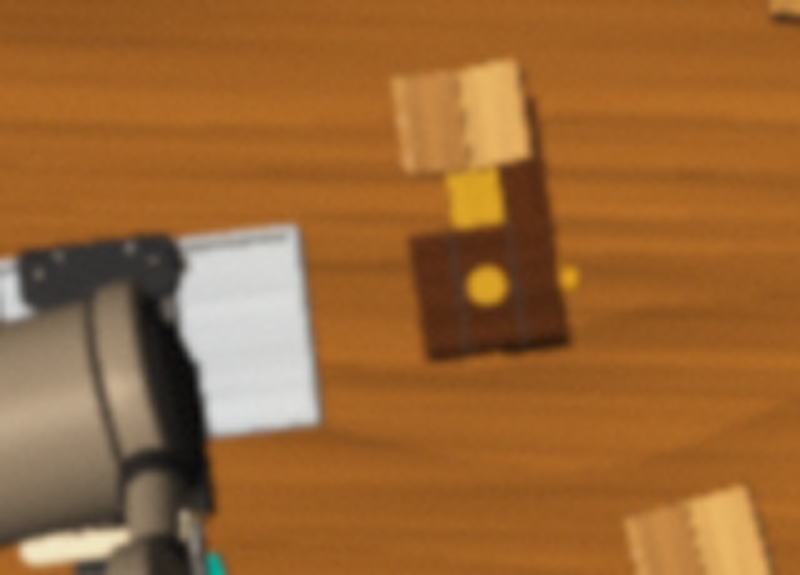

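The tray is held and parallel to the hinge, with its near edge at (299,226)–(320,425) in the crop and the block at (411,238)–(568,344). I'll work out the lateral offset before pushing it in.

Run:
```python
from h import *
f=lambda a:[( (u+.5)/5-.5+185,(v+.5)/5-.5+165) for u,v in a]
c,e=fit('top',f([(411,238),(430,360),(568,344)]),[(.03,.035,.074),(-.03,.035,.074),(-.03,-.035,.074)],[.5,.04,0.1]);print('cradle',c,e)
t,e=fit('top',f([(299,226),(320,425)]),[(.05,-.08,.024),(-.05,-.08,.024)],[.5,.25,.1]);print('tray',t,e)
print('in cradle frame',Rz(-c[2])@(np.r_[t[:2]-c[:2],0]))
print('screw',atz('top',f([(488,285)])[0],.081),'pin end',atz('top',f([(571,278)])[0],.055))
s=robot.observe();th=s['tool_rot'][2]-np.pi/2;print('tray from tab',s['tool_pos'][:2]+.055*np.array([np.cos(th),np.sin(th)]),th)
```

```text
cradle [0.5112 0.0368 0.1539] 0.6565738160555838
tray [0.4838 0.2089 0.1412] 0.13497520079576475
in cradle frame [-0.0007  0.1743  0.    ]
screw [0.5133 0.038  0.081 ] pin end [ 0.5201 -0.0013  0.055 ]
tray from tab [0.4838 0.2114] 0.15360187433936123
```

Emit:
{"api": "carry_out", "payload": {"series": [{"jaw":0,"travel":[-0.35,0,0],"twist":0},{"jaw":0,"travel":[-0.35,0,0],"twist":0},{"jaw":0,"travel":[-0.35,0,0],"twist":0},{"jaw":0,"travel":[-0.3,0,0],"twist":0},{"jaw":0,"travel":[0,0,0],"twist":0}]}}

```text
time: 8.65
tool_pos: [0.4428, 0.1228, 0.0047]
tool_rot: [3.14, 0.0, 1.724]
contact_force: [0.6, -2.8, 3.3]
opening: 0.012
```

Emit:
{"api": "carry_out", "payload": {"series": [{"jaw":32,"travel":[0,0,0],"twist":0},{"jaw":32,"travel":[0,0,0],"twist":0},{"jaw":32,"travel":[0,0,0],"twist":0},{"jaw":32,"travel":[0,0,-0.4],"twist":0},{"jaw":32,"travel":[0,0,-0.8],"twist":0},{"jaw":32,"travel":[0,0,-0.8],"twist":0},{"jaw":32,"travel":[0,0,-0.8],"twist":0},{"jaw":32,"travel":[0,0,-0.8],"twist":0}]}}

```text
time: 9.65
tool_pos: [0.4413, 0.1235, 0.2219]
tool_rot: [3.142, -0.0, 1.726]
contact_force: [0.1, 0.5, -0.5]
opening: 0.0294
```

Run:
```python
from h import *
steps(.555,-.26,.2,0)
```

```text
pos [0.4413 0.1235 0.2219] rot [ 3.1415 -0.0002  1.7261] F [ 0.0923  0.5102 -0.5481] op 0.029386433602934137 t 9.65
travel [-6.3921  1.8953  0.3651] twist 1.482568356279729
```

Emit:
{"api": "carry_out", "payload": {"series": [{"jaw":32,"travel":[0,0,0],"twist":0.74},{"jaw":32,"travel":[0,0,0],"twist":0.74},{"jaw":32,"travel":[-0.82,0.23,0],"twist":0},{"jaw":32,"travel":[-0.82,0.23,0],"twist":0},{"jaw":32,"travel":[-0.82,0.23,0],"twist":0},{"jaw":32,"travel":[-0.82,0.23,0],"twist":0},{"jaw":32,"travel":[-0.82,0.23,0],"twist":0},{"jaw":32,"travel":[0,0,0],"twist":0}]}}

```text
time: 10.65
tool_pos: [0.511, -0.1255, 0.2195]
tool_rot: [-3.141, 0.0, 1.567]
contact_force: [-0.1, 0.9, -0.1]
opening: 0.0291
```

Run:
```python
from h import *
steps(.555,-.40,.25,0)
s=robot.observe();np.savez('pose_w4.npz',p=s['tool_pos'],r=s['tool_rot'])
cv2.imwrite('pics/w4.png',robot.read_camera('wrist'))
```

```text
pos [ 0.511  -0.1255  0.2195] rot [-3.1409  0.0002  1.5668] F [-0.0784  0.9421 -0.1219] op 0.029072269938823912 t 10.65
travel [-4.5748  0.7326 -0.5077] twist -0.03813863959498506
```

View pics/w4.png

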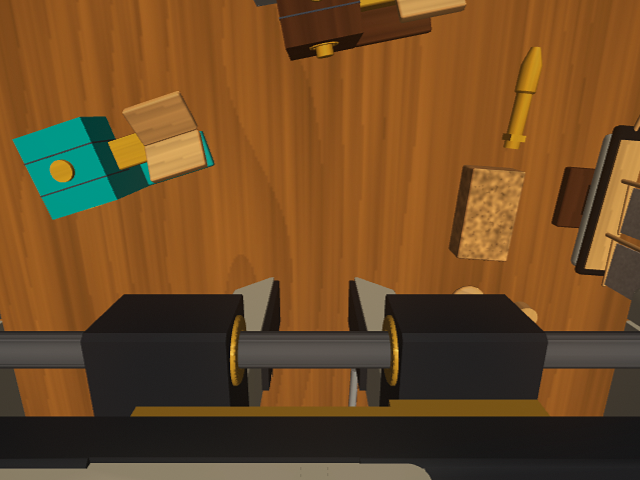

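The wrist view shows the dark cradle at the top with the brass pin end sticking out at (325,51), and free desk on its −y side. On to the punch.

Emit:
{"api": "carry_out", "payload": {"series": [{"jaw":32,"travel":[-0.7,0.12,-0.1],"twist":0},{"jaw":32,"travel":[-0.7,0.12,-0.1],"twist":0},{"jaw":32,"travel":[-0.7,0.12,-0.1],"twist":0},{"jaw":32,"travel":[-0.7,0.12,-0.1],"twist":0},{"jaw":32,"travel":[-0.7,0.12,-0.1],"twist":0},{"jaw":32,"travel":[-0.7,0.12,0],"twist":0},{"jaw":32,"travel":[0,0,0],"twist":0}]}}

```text
time: 11.58
tool_pos: [0.5539, -0.3756, 0.2489]
tool_rot: [-3.14, -0.001, 1.569]
contact_force: [0.8, 1.0, -0.5]
opening: 0.0294
```

Run:
```python
from h import *
steps(.555,-.35,.25,0)
s=robot.observe();np.savez('pose_w5.npz',p=s['tool_pos'],r=s['tool_rot'])
cv2.imwrite('pics/w5.png',robot.read_camera('wrist'))
for r in robot.regions_of('wrist','punch')[:2]:
    v,u=np.nonzero(r['pixels']);print(r['score'],r['xy'],u.min(),u.max(),v.min(),v.max())
    m=r['pixels']
    for row in range(v.min(),v.max()+1,max(1,(v.max()-v.min())//8)):
        c=np.nonzero(m[row])[0]; print(row,c.min() if len(c) else None,c.max() if len(c) else None)
```

```text
pos [ 0.5539 -0.3756  0.2489] rot [-3.1403 -0.0011  1.5693] F [ 0.7631  0.9526 -0.4596] op 0.029437694068288247 t 11.575
travel [ 0.4269  0.0183 -0.0182] twist -0.014035359092401173
0.97 [312.0, 197.0] 302 323 142 244
142 314 316
154 312 319
166 312 319
178 311 318
190 310 318
202 310 317
214 311 316
226 309 316
238 303 320
```

View pics/w5.png

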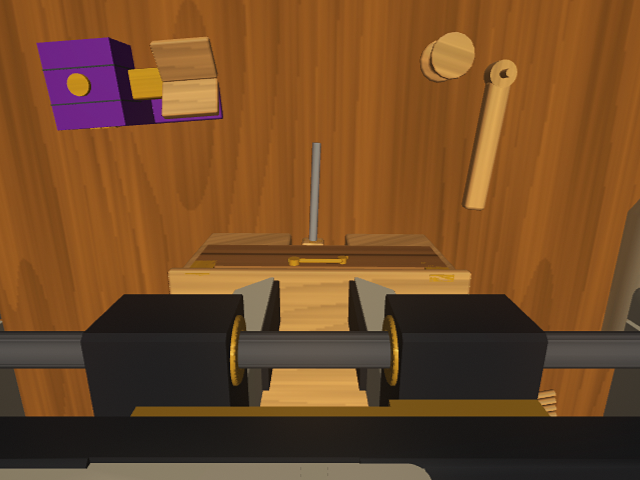

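The shank runs from tip (316,142) to shoulder (312,242), just at the pigeonhole mouth. The purple saddle is at (185,75), well to the −x side.

```bash
cat >> h.py <<'E'
def watz(uv,z,s):
    g=wproj(s['tool_pos'],Ro.from_euler('xyz',s['tool_rot']).as_matrix())
    r=least_squares(lambda v:g([v[0],v[1],z])-uv,[s['tool_pos'][0],s['tool_pos'][1]]);return r.x
E
python3 - <<'E'
from h import *
d=np.load('pose_w5.npz');s=dict(tool_pos=d['p'],tool_rot=d['r'])
t=watz((316.3,142),.012,s);r=watz((312.8,242),.012,s)
print('tip',t,'root',r,'len',np.linalg.norm(t-r),'ang',np.arctan2(*-(t-r))*1)
for uv,z in(((218,117),.0),((218,82),.07),((212,40),.07),((425,60),.02)): print(uv,watz(uv,z,s))
th=np.arctan2(-(t-r)[0],(t-r)[1]);g=t+(r-t)/np.linalg.norm(t-r)*.028
print('theta',th,'grasp',g);steps(g[0],g[1],-.020,th)
E
```

```text
tip [ 0.5565 -0.3252] root [ 0.5526 -0.4332] len 0.10805497450643005 ang -3.105233034742682
(218, 117) [ 0.4542 -0.3004]
(218, 82) [ 0.4723 -0.2712]
(212, 40) [ 0.4696 -0.2384]
(425, 60) [ 0.6604 -0.2483]
theta -0.03635961884711095 grasp [ 0.5555 -0.3532]
pos [ 0.5541 -0.3731  0.2498] rot [-3.1408 -0.0016  1.5717] F [ 0.5907  0.2241 -1.0112] op 0.029591029158539957 t 11.675
travel [0.3324 0.0099 4.4961] twist 0.35589519617267856
```

Emit:
{"api": "carry_out", "payload": {"series": [{"jaw":32,"travel":[0.33,0.01,0.5],"twist":0.35},{"jaw":32,"travel":[0,0,0.9],"twist":0},{"jaw":32,"travel":[0,0,0.9],"twist":0},{"jaw":32,"travel":[0,0,0.9],"twist":0},{"jaw":32,"travel":[0,0,0.8],"twist":0},{"jaw":32,"travel":[0,0,0.2],"twist":0},{"jaw":32,"travel":[0,0,0.15],"twist":0},{"jaw":32,"travel":[0,0,0],"twist":0}]}}

```text
time: 12.68
tool_pos: [0.5554, -0.3551, -0.0092]
tool_rot: [3.14, 0.001, 1.535]
contact_force: [0.2, -0.2, 0.2]
opening: 0.0298
```

Emit:
{"api": "carry_out", "payload": {"series": [{"jaw":32,"travel":[0,0,0.07],"twist":0},{"jaw":32,"travel":[0,0,0.04],"twist":0},{"jaw":32,"travel":[0,0,0],"twist":0}]}}

```text
time: 13.05
tool_pos: [0.5545, -0.3551, -0.0171]
tool_rot: [3.141, 0.0, 1.534]
contact_force: [0.9, 0.6, -1.0]
opening: 0.0296
```

Emit:
{"api": "carry_out", "payload": {"series": [{"jaw":32,"travel":[0,0,0.03],"twist":0},{"jaw":32,"travel":[0,0,0.02],"twist":0},{"jaw":32,"travel":[0,0,0],"twist":0}]}}

```text
time: 13.42
tool_pos: [0.5544, -0.3549, -0.0205]
tool_rot: [-3.141, -0.0, 1.534]
contact_force: [0.5, -0.3, 0.1]
opening: 0.0295
```

Emit:
{"api": "carry_out", "payload": {"series": [{"jaw":0,"travel":[0,0,0],"twist":0},{"jaw":0,"travel":[0,0,0],"twist":0},{"jaw":0,"travel":[0,0,0],"twist":0},{"jaw":0,"travel":[0,0,0],"twist":0},{"jaw":0,"travel":[0,0,0],"twist":0}], "squeeze": 30}}

```text
time: 14.05
tool_pos: [0.5546, -0.355, -0.0203]
tool_rot: [3.141, -0.0, 1.534]
contact_force: [0.6, -0.1, 0.1]
opening: 0.008
```

Emit:
{"api": "carry_out", "payload": {"series": [{"jaw":0,"travel":[0,0,-0.05],"twist":0},{"jaw":0,"travel":[0,0,-0.05],"twist":0},{"jaw":0,"travel":[0,0,0],"twist":0}]}}

```text
time: 14.42
tool_pos: [0.5546, -0.355, -0.0141]
tool_rot: [3.141, 0.0, 1.534]
contact_force: [0.8, 0.8, -1.9]
opening: 0.0078
```

Emit:
{"api": "carry_out", "payload": {"series": [{"jaw":0,"travel":[0.05,0.14,0],"twist":0.5},{"jaw":0,"travel":[0.05,0.14,0],"twist":0.5},{"jaw":0,"travel":[0.3,0,0],"twist":0},{"jaw":0,"travel":[0.35,0,0],"twist":0},{"jaw":0,"travel":[0.35,0,-0.03],"twist":0},{"jaw":0,"travel":[0,0,0],"twist":0}]}}

```text
time: 15.18
tool_pos: [0.5805, -0.2881, -0.0121]
tool_rot: [-3.141, -0.0, 1.432]
contact_force: [-0.2, 1.2, -1.1]
opening: 0.0077
```

Run:
```python
from h import *
s=robot.observe();im=robot.read_camera('wrist');im2=robot.read_camera('top')
print(s['tool_pos'],s['tool_rot'],s['opening'],s['contact_force'])
for c in('wrist','top'):
  for r in robot.regions_of(c,'punch')[:2]:
    v,u=np.nonzero(r['pixels']);print(c,r['score'],r['xy'],u.min(),u.max(),v.min(),v.max())
```

```text
[ 0.5805 -0.2881 -0.0121] [-3.1413 -0.0004  1.4324] 0.0076978755391210185 [-0.2146  1.1865 -1.1399]
wrist 0.6 [313.4, 300.6] 302 324 238 406
top 0.49 [465.3, 210.4] 442 468 208 214
```

Emit:
{"api": "carry_out", "payload": {"series": [{"jaw":0,"travel":[0.3,0,-0.03],"twist":0},{"jaw":0,"travel":[0.3,0,-0.03],"twist":0},{"jaw":0,"travel":[0.35,0,0],"twist":0},{"jaw":0,"travel":[0,0,0],"twist":0}]}}

```text
time: 15.88
tool_pos: [0.5884, -0.2317, -0.0089]
tool_rot: [-3.141, -0.001, 1.432]
contact_force: [0.4, -0.6, -1.5]
opening: 0.0077
```

Run:
```python
from h import *
s=robot.observe();im2=robot.read_camera('top');w=robot.read_camera('wrist')
print(s['tool_pos'],s['tool_rot'],s['opening'],s['contact_force'])
R=Ro.from_euler('xyz',s['tool_rot']).as_matrix();g=wproj(s['tool_pos'],R)
print('exp tip px',g(s['tool_pos']+R@[.030,0,-.032]))
for c in('wrist','top'):
  for r in robot.regions_of(c,'punch')[:2]:
    v,u=np.nonzero(r['pixels']);print(c,r['score'],r['xy'],u.min(),u.max(),v.min(),v.max())
a=cv2.resize(im2[170:260,380:500],(560,420),interpolation=cv2.INTER_CUBIC)
cv2.imwrite('pics/chk.png',np.hstack([a,cv2.resize(w[210:420,260:380],(240,420))]))
```

```text
[ 0.5884 -0.2317 -0.0089] [-3.1411 -0.0005  1.4321] 0.007710524570426909 [ 0.3805 -0.6094 -1.4923]
exp tip px [313.2097 237.1587]
wrist 0.73 [308.9, 300.5] 302 324 238 406
top 0.64 [443.5, 204.9] 435 454 200 211
```

View pics/chk.png

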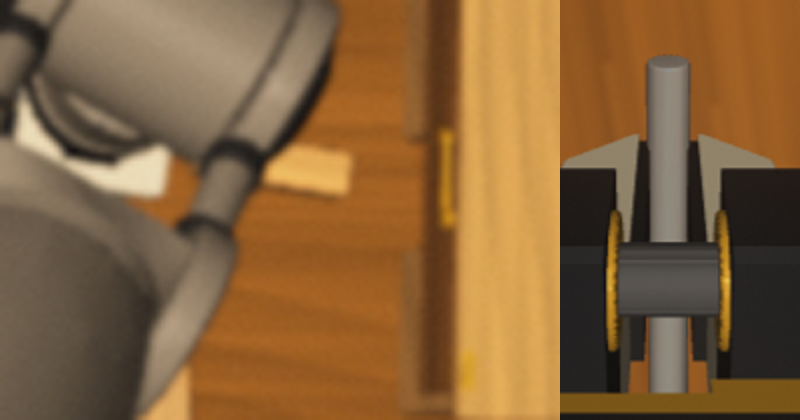

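Emit:
{"api": "carry_out", "payload": {"series": [{"jaw":0,"travel":[0.25,0,0],"twist":0},{"jaw":0,"travel":[0,0,0.1],"twist":0},{"jaw":0,"travel":[0,0,0.08],"twist":0},{"jaw":0,"travel":[0,0,0],"twist":0},{"jaw":45,"travel":[0,0,0],"twist":0},{"jaw":45,"travel":[0,0,0],"twist":0},{"jaw":45,"travel":[0,0,0],"twist":0},{"jaw":45,"travel":[0,0,0],"twist":0}]}}

```text
time: 17.08
tool_pos: [0.5903, -0.2195, -0.0196]
tool_rot: [3.141, 0.0, 1.429]
contact_force: [0.3, 0.4, -0.2]
opening: 0.0401
```

Emit:
{"api": "carry_out", "payload": {"series": [{"jaw":45,"travel":[0,0,-0.4],"twist":0},{"jaw":45,"travel":[0,0,-0.8],"twist":0},{"jaw":45,"travel":[0,0,-0.8],"twist":0},{"jaw":45,"travel":[-0.65,0,-0.8],"twist":0},{"jaw":45,"travel":[-0.65,0,-0.7],"twist":0},{"jaw":45,"travel":[-0.65,0,0],"twist":0},{"jaw":45,"travel":[0,0,0],"twist":0}]}}

```text
time: 17.95
tool_pos: [0.5728, -0.338, 0.1904]
tool_rot: [3.141, 0.001, 1.426]
contact_force: [0.3, 0.5, -0.2]
opening: 0.0414
```

Run:
```python
from h import *
s=robot.observe();w=robot.read_camera('wrist');cv2.imwrite('pics/w6.png',w)
np.savez('pose_w6.npz',p=s['tool_pos'],r=s['tool_rot'])
for r in robot.regions_of('wrist','punch')[:2]:
    m=r['pixels'];v,u=np.nonzero(m);print(r['score'],r['xy'],u.min(),u.max(),v.min(),v.max())
    for row in range(v.min(),v.max()+1,12):
        c=np.nonzero(m[row])[0]; print(row,c.min() if len(c) else None,c.max() if len(c) else None)
    t=(np.nonzero(m[v.min()+2])[0].mean(),v.min()); print('tip',watz(t,.012,s))
steps(.555,-.35,-.02,s['tool_rot'][2]-np.pi/2)
```

```text
0.85 [311.7, 173.3] 300 328 21 247
21 314 315
33 307 318
45 307 318
57 308 318
69 309 318
81 309 318
93 309 319
105 309 319
117 309 318
129 309 319
141 309 319
153 303 325
165 301 327
177 301 327
189 301 327
201 300 327
213 300 326
225 302 326
237 302 327
tip [ 0.5946 -0.1889]
pos [ 0.5734 -0.3349  0.1897] rot [-3.1407 -0.0011  1.4285] F [-0.7413  0.8984 -0.2648] op 0.04141613283109177 t 18.05
travel [-0.2928 -0.2666  3.4948] twist 0.026708795129019067
```

Emit:
{"api": "carry_out", "payload": {"series": [{"jaw":45,"travel":[0,0,0.9],"twist":0},{"jaw":45,"travel":[0,0,0.9],"twist":0},{"jaw":45,"travel":[0,0,0.9],"twist":0},{"jaw":45,"travel":[0,0,0.6],"twist":0},{"jaw":45,"travel":[0,0,0.2],"twist":0},{"jaw":0,"travel":[0,0,0],"twist":0},{"jaw":0,"travel":[0,0,0],"twist":0},{"jaw":0,"travel":[0,0,0],"twist":0}], "squeeze": 45}}

```text
time: 19.05
tool_pos: [0.5749, -0.3357, -0.0176]
tool_rot: [3.138, 0.001, 1.429]
contact_force: [-0.5, 1.6, 3.8]
opening: 0.0236
```

Emit:
{"api": "carry_out", "payload": {"series": [{"jaw":0,"travel":[0,0,0],"twist":0},{"jaw":0,"travel":[0,0,0],"twist":0},{"jaw":0,"travel":[0,0,0],"twist":0}]}}

```text
time: 19.42
tool_pos: [0.5749, -0.3358, -0.0176]
tool_rot: [3.138, 0.001, 1.429]
contact_force: [-0.7, 0.7, 5.5]
opening: 0.0238
```

Run:
```python
from h import *
for i in range(3):
    s=robot.observe();print(s['tool_pos'],s['tool_rot'],s['opening'],s['contact_force'],s['torque']);robot.read_camera('side')
```

```text
[ 0.5749 -0.3358 -0.0176] [3.1383 0.0013 1.4292] 0.023773620965083724 [-0.6836  0.6762  5.461 ] [0.1222 0.0249 0.0381]
[ 0.5749 -0.3358 -0.0176] [3.1384 0.0013 1.4292] 0.023378516858592203 [-0.4028  1.1572  6.3739] [ 0.1348 -0.0044  0.0131]
[ 0.5749 -0.3358 -0.0176] [3.1383 0.0013 1.4293] 0.023043972353400326 [0.2747 1.0878 6.6049] [ 0.1228 -0.0091 -0.0097]
```

Emit:
{"api": "carry_out", "payload": {"series": [{"jaw":0,"travel":[0,0,-0.1],"twist":0},{"jaw":0,"travel":[0,0,-0.2],"twist":0},{"jaw":0,"travel":[0,0,-0.3],"twist":0},{"jaw":0,"travel":[0,0,-0.1],"twist":0},{"jaw":0,"travel":[0,0,0],"twist":0},{"jaw":0,"travel":[0,0,0],"twist":0}]}}

```text
time: 20.32
tool_pos: [0.5734, -0.335, 0.0218]
tool_rot: [-3.141, -0.001, 1.429]
contact_force: [-0.5, 0.6, -2.0]
opening: 0.0235
```

Run:
```python
from h import *
w=cv2.imread('pics/w4.png');hsv=cv2.cvtColor(w,cv2.COLOR_BGR2HSV)
m=cv2.inRange(hsv,(17,130,90),(32,255,255))[30:75,295:355]
for i,r in enumerate(m):
    c=np.nonzero(r)[0]
    if len(c): print(i+30,c.min()+295,c.max()+295,len(c),end=' | ')
print()
d=np.load('pose_w4.npz');s4=dict(tool_pos=d['p'],tool_rot=d['r'])
for v in((314,45),(336,43),(325,50),(325,57)): print(v,watz(v,.052,s4),watz(v,.059,s4))
s=robot.observe();print(s['tool_pos'],s['tool_rot'],s['contact_force'],s['torque'],s['opening'])
robot.read_camera('wrist')
for r in robot.regions_of('wrist','punch')[:1]:
    k=r['pixels'];v,u=np.nonzero(k);print(r['score'],u.min(),u.max(),v.min(),v.max())
    for row in range(v.min(),v.max()+1,12):
        c=np.nonzero(k[row])[0]; print(row,c.min() if len(c) else None,c.max() if len(c) else None,end=' | ')
R=Ro.from_euler('xyz',s['tool_rot']).as_matrix();g=wproj(s['tool_pos'],R)
for z in(.046,.052,.058): 
    P=s['tool_pos']+R@[.1475,0,0];P[2]=z;print('exp tip',z,g(P))
```

```text
41 333 333 1 | 42 325 338 14 | 43 321 337 11 | 44 317 334 17 | 45 314 332 19 | 46 312 332 21 | 47 310 332 20 | 48 310 332 21 | 49 316 332 17 | 50 316 332 17 | 51 316 332 17 | 52 317 333 17 | 53 317 333 17 | 54 317 332 16 | 55 317 327 11 | 56 317 322 6 | 57 317 317 1 | 
(314, 45) [0.5118 0.0057] [0.5118 0.0047]
(336, 43) [0.5295 0.0071] [0.5292 0.0061]
(325, 50) [0.5207 0.002 ] [0.5205 0.001 ]
(325, 57) [ 0.5207 -0.0033] [ 0.5205 -0.0041]
[ 0.5734 -0.335   0.0218] [-3.1407 -0.0006  1.4293] [-0.4858  0.5557 -2.0118] [-0.1621  0.0754  0.0324] 0.023487390807054906
0.95 282 344 0 403
0 298 324 | 12 299 324 | 24 299 324 | 36 300 324 | 48 300 324 | 60 300 324 | 72 300 324 | 84 300 324 | 96 300 325 | 108 301 325 | 120 301 324 | 132 301 324 | 144 300 324 | 156 301 324 | 168 301 323 | 180 302 323 | 192 302 323 | 204 291 335 | 216 283 342 | 228 282 344 | 240 282 344 | 252 283 344 | 264 283 343 | 276 284 343 | 288 285 343 | 300 286 342 | 312 285 342 | 324 286 341 | 336 None None | 348 None None | 360 None None | 372 286 342 | 384 287 341 | 396 287 341 | exp tip 0.046 [312.7743 -97.9637]
exp tip 0.052 [ 312.7002 -107.155 ]
exp tip 0.058 [ 312.6195 -117.1795]
```

Emit:
{"api": "carry_out", "payload": {"series": [{"jaw":0,"travel":[0,0,0],"twist":-0.7},{"jaw":0,"travel":[0,0,0],"twist":-0.7},{"jaw":0,"travel":[0,0,0],"twist":-0.7},{"jaw":0,"travel":[0,0,0],"twist":-0.73},{"jaw":0,"travel":[0,0,0],"twist":0}]}}

```text
time: 21.05
tool_pos: [0.5735, -0.335, 0.0218]
tool_rot: [-3.141, -0.001, 1.725]
contact_force: [-0.3, 0.1, -1.4]
opening: 0.0233
```

Run:
```python
from h import *
steps(.5475,-.1734,.0224,.1546)
```

```text
pos [ 0.5735 -0.335   0.0218] rot [-3.1411 -0.0007  1.725 ] F [-0.3092  0.0838 -1.3972] op 0.023313081226582825 t 21.05
travel [ 2.7282 -0.0142 -0.0102] twist -0.0036830024193078965
```

Emit:
{"api": "carry_out", "payload": {"series": [{"jaw":0,"travel":[0.5,0,0],"twist":0},{"jaw":0,"travel":[0.6,0,0],"twist":0},{"jaw":0,"travel":[0.6,0,0],"twist":0},{"jaw":0,"travel":[0.6,0,0],"twist":0},{"jaw":0,"travel":[0.42,0,-0.01],"twist":0},{"jaw":0,"travel":[0,0,0],"twist":0},{"jaw":0,"travel":[0,0,0],"twist":0}]}}

```text
time: 21.92
tool_pos: [0.5491, -0.1747, 0.0231]
tool_rot: [3.141, 0.001, 1.725]
contact_force: [-0.4, -0.8, -0.7]
opening: 0.0235
```

Run:
```python
from h import *
steps(.5475,-.1734,.0224,.1546)
s=robot.observe();np.savez('pose_w7.npz',p=s['tool_pos'],r=s['tool_rot'])
w=robot.read_camera('wrist');t=robot.read_camera('top');d=robot.read_camera('side')
for n,i in(('w7',w),('t7',t),('d7',d)): cv2.imwrite(f'pics/{n}.png',i)
R=Ro.from_euler('xyz',s['tool_rot']).as_matrix();P=s['tool_pos']+R@[.1475,-.0009,0];P[2]=.052
E=np.array([.520,-.003,.052])
pt=proj('top',P);ps=proj('side',P);print('tip',pt,ps,'pin',proj('top',E),proj('side',E))
x0,y0=int(pt[0])-30,int(pt[1])-30
a=cv2.resize(t[y0:y0+60,x0-20:x0+50],(400,343),interpolation=cv2.INTER_CUBIC)
x1,y1=int(ps[0])-35,int(ps[1])-30
b=cv2.resize(d[y1:y1+60,x1:x1+70],(400,343),interpolation=cv2.INTER_CUBIC)
c=cv2.resize(w[0:200,170:570],(500,250),interpolation=cv2.INTER_CUBIC)
o=np.zeros((600,800,3),np.uint8);o[:343,:400]=a;o[:343,400:]=b;o[345:595,:500]=c
cv2.imwrite('pics/f.png',o);print('crop',x0-20,y0,x1,y1)
```

```text
pos [ 0.5491 -0.1747  0.0231] rot [3.1408 0.0008 1.7252] F [-0.408  -0.8273 -0.7364] op 0.023542930455417166 t 21.925
travel [ 0.0263 -0.0231  0.0114] twist -0.0021793019157971354
tip [310.1706 218.4472] [316.3569 231.2325] pin [299.498  220.3674] [309.0251 226.5034]
crop 260 188 281 201
```

View pics/f.png

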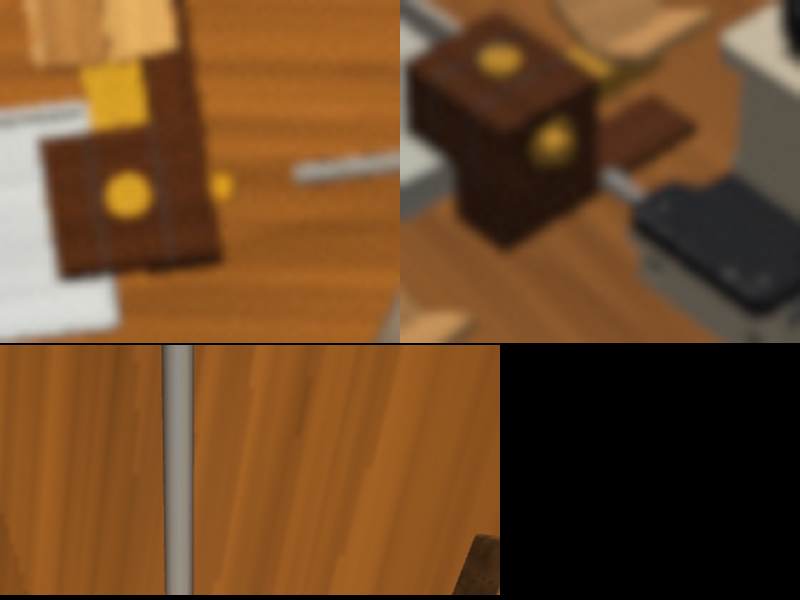

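The view shows the tray's near end tucked under the block's +y side, the pin end at (223,187) in the top crop, and the shank pointing at it from (295,173). It may be about 1 mm off and slightly yawed, so I'll measure that with subpixel edges.

Run:
```python
from h import *
t=cv2.imread('pics/t7.png').astype(float);g=t.mean(2)
def edges(cols,r0,r1,sgn):
    out=[]
    for c in cols:
        d=np.diff(g[r0:r1,c])*sgn;d=np.clip(d,0,None);k=d.argmax();sl=slice(max(0,k-1),k+2)
        out.append((c,r0+.5+(np.arange(len(d))[sl]*d[sl]).sum()/d[sl].sum()))
    return np.array(out)
def line(o,z,name):
    p=np.polyfit(o[:,0],o[:,1],1);r=o[:,1]-np.polyval(p,o[:,0]);p=np.polyfit(*o[np.abs(r)<.6].T,1)
    a=[atz('top',(c,np.polyval(p,c)),z)[:2] for c in(o[0,0],o[-1,0])]
    v=a[0]-a[1];print(name,'slope',p[0],a[0],a[1],'yaw',np.arctan2(-v[0],v[1]),'res',np.abs(r).max());return p
line(edges(range(273,297),228,242,1),.074,'block -x edge')
line(edges(range(270,275),206,220,-1),.074,'block +x edge')
# shank: centroid of bluish-grey pixels
def cent(cols,r0,r1,w):
    o=[]
    for c in cols:
        x=w[r0:r1,c];x=np.clip(x-np.median(x)-.25*(x.max()-np.median(x)),0,None);o.append((c,(np.arange(r0,r1)*x).sum()/x.sum()))
    return np.array(o)
blue=t[...,0]-.45*t[...,2]
o=cent(range(313,329),208,226,blue);print(o[:,1].round(1));line(o,.052,'shank')
sat=t[...,1]-t[...,0]*1-(t[...,2]-t[...,1])*1.2
q=sat[212:230,296:304];print(q.round(0).astype(int))
```

```text
block -x edge slope -0.09072264681112133 [0.4772 0.0594] [0.4839 0.004 ] yaw 0.12056672385262819 res 0.30802733542915917
block +x edge slope -0.07355845229207074 [0.5375 0.0687] [0.5385 0.059 ] yaw 0.10424791122316752 res 0.01606687294466269
[217.7 217.6 217.5 217.4 217.3 217.2 217.  216.8 216.7 216.6 216.5 216.4
 216.3 216.2 216.  215.9]
shank slope -0.12363843851206599 [ 0.5275 -0.0361] [ 0.5332 -0.0729] yaw 0.1537132211463783 res 0.0934108791571191
[[-18 -15 -18 -20 -17 -16 -18 -15]
 [-20 -16 -18 -15 -19 -16 -20 -19]
 [-16 -16 -16 -19 -18 -18 -18 -17]
 [-18 -13 -17 -15 -14 -18 -18 -19]
 [-14 -13 -14 -11 -16 -19 -16 -16]
 [ -8  -6  -5  -4  -9 -16 -17 -18]
 [ -3   7  13  15   0 -11 -13 -16]
 [ -3  24  38  38  15  -8 -17 -19]
 [  0  29  47  45  20  -6 -18 -18]
 [ -6  21  39  37  13  -5 -17 -19]
 [-11  11  21  21   9 -10 -19 -17]
 [-19  -5   0   0  -6 -15 -17 -15]
 [-17 -11  -9 -12 -15 -16 -16 -19]
 [-22 -15 -15 -18 -16 -19 -21 -17]
 [-22 -18 -19 -21 -17 -19 -19 -18]
 [-26 -22 -21 -19 -16 -19 -16 -21]
 [-26 -26 -19 -18 -17 -14 -15 -19]
 [-26 -25 -19 -20 -22 -19 -17 -19]]
```

Run:
```python
from h import *
d=np.load('pose_w4.npz');s=dict(tool_pos=d['p'],tool_rot=d['r'])
g=cv2.imread('pics/w4.png').astype(float)[...,2]
o=[]
for c in list(range(294,312))+list(range(340,360)):
    e=np.clip(np.diff(g[40:72,c]),0,None);k=e.argmax();sl=slice(max(0,k-1),k+2);o.append((c,40.5+(np.arange(len(e))[sl]*e[sl]).sum()/e[sl].sum()))
o=np.array(o)
for it in range(3):
    p=np.polyfit(o[:,0],o[:,1],1);r=np.abs(o[:,1]-np.polyval(p,o[:,0]));o=o[r<max(.5,2*np.median(r))]
print(len(o),p,r.max())
a,b=[watz((c,np.polyval(p,c)),0.,s) for c in(294,359)];v=b-a
print(a,b,np.linalg.norm(v),'yaw',np.arctan2(v[1],v[0]))
# left (+y) top edge in t7
t=cv2.imread('pics/t7.png').astype(float)[...,2]
q=[]
for r in range(215,234):
    e=np.clip(-np.diff(t[r,260:276]),0,None);k=e.argmax();sl=slice(max(0,k-1),k+2);q.append((r,260.5+(np.arange(len(e))[sl]*e[sl]).sum()/e[sl].sum()))
q=np.array(q);p=np.polyfit(q[:,0],q[:,1],1);print(q[:,1].round(1))
a,b=[atz('top',(np.polyval(p,r),r),.074)[:2] for r in(233,215)];v=b-a;print(a,b,'yaw',np.arctan2(v[1],v[0]))
# pin end x via top and shank relation
c=np.array([298.1,220.0]);print('pin blob',atz('top',c,.056))
```

```text
37 [ -0.2035 119.4671] 0.35159889350522633
[0.4934 0.001 ] [0.5539 0.012 ] 0.061429968200636995 yaw 0.18060083077247466
[266.6 267.2 267.2 267.3 267.4 267.4 267.5 267.5 267.6 267.7 268.3 268.4
 268.5 268.6 268.6 268.7 269.2 269.3 269.4]
[0.4852 0.0687] [0.5288 0.0763] yaw 0.1732606596534417
pin blob [0.5205 0.0004 0.056 ]
```

Combined estimate: hinge yaw ≈0.178 (wrist edge 0.181, top edge 0.173) and pin end at (0.521,−0.003). The tray centre is within 1 mm of the hinge line with about 21 mm of it under the overhang. I'll correct yaw and lateral position by 1.4° and 3 mm, then advance to just short of contact.

Emit:
{"api": "carry_out", "payload": {"series": [{"jaw":0,"travel":[0,0.05,0.01],"twist":-0.23},{"jaw":0,"travel":[0.15,0,0],"twist":0},{"jaw":0,"travel":[0.15,0,0],"twist":0},{"jaw":0,"travel":[0,0,0],"twist":0},{"jaw":0,"travel":[0,0,0],"twist":0}], "squeeze": 55}}

```text
time: 22.7
tool_pos: [0.5485, -0.1556, 0.0224]
tool_rot: [3.141, 0.0, 1.75]
contact_force: [-0.2, 0.8, -1.4]
opening: 0.0231
```

Run:
```python
from h import *
s=robot.observe();print(s['tool_pos'],s['tool_rot'],s['contact_force'],s['opening'])
th=s['tool_rot'][2]-np.pi/2;u=np.array([-np.sin(th),np.cos(th)]);n=np.array([np.cos(th),np.sin(th)])
d=np.array([.5210,-.003])-s['tool_pos'][:2];print('along to pin end',d@u,'gap',d@u-.1475,'lateral',d@n,'th',th)
t=robot.read_camera('top').astype(float);b=t[...,0]-.45*t[...,2];o=[]
for c in range(306,326):
    x=b[208:228,c];x=np.clip(x-np.median(x)-.25*(x.max()-np.median(x)),0,None);o.append((c,(np.arange(208,228)*x).sum()/x.sum()))
o=np.array(o);p=np.polyfit(o[:,0],o[:,1],1);print('shank row at col 298.1:',np.polyval(p,298.1),'pin blob row 220.0; slope',p[0])
a,bb=[atz('top',(c,np.polyval(p,c)),.052)[:2] for c in(306,325)];v=a-bb;print('yaw',np.arctan2(-v[0],v[1]))
sat=t[...,1]-t[...,0]-(t[...,2]-t[...,1])*1.2;q=np.clip(sat[214:228,296:302],0,None);r,c=np.mgrid[214:228,296:302];print('pin',(c*q).sum()/q.sum(),(r*q).sum()/q.sum())
```

```text
[ 0.5485 -0.1556  0.0224] [3.1413 0.0002 1.7502] [-0.2049  0.76   -1.3834] 0.02311222873185472
along to pin end 0.15508629235634683 gap 0.007586292356346835 lateral 0.00022852027621368884 th 0.17943059832683828
shank row at col 298.1: 220.27400393299177 pin blob row 220.0; slope -0.14928223527860524
yaw 0.17895962838713997
pin 298.355734767025 220.1012544802867
```

The shank line meets the pin centre within 0.2 px. Now I start driving.

Emit:
{"api": "carry_out", "payload": {"series": [{"jaw":0,"travel":[0.1,0,0],"twist":0},{"jaw":0,"travel":[0.1,0,0],"twist":0},{"jaw":0,"travel":[0.1,0,0],"twist":0},{"jaw":0,"travel":[0.1,0,0],"twist":0},{"jaw":0,"travel":[0,0,0],"twist":0}]}}

```text
time: 23.38
tool_pos: [0.5444, -0.1326, 0.0227]
tool_rot: [3.141, 0.001, 1.75]
contact_force: [1.2, -2.8, -0.6]
opening: 0.0237
```

Run:
```python
from h import *
s=robot.observe();print(s['tool_pos'],s['tool_rot'],s['contact_force'],s['torque'],s['opening'])
t=robot.read_camera('top').astype(float);d=robot.read_camera('side')
sat=t[...,1]-t[...,0]-(t[...,2]-t[...,1])*1.2
print('brass in mouth',(sat[214:228,296:303]>5).sum(),'brass on far side',(sat[214:236,240:268]>5).sum())
for r in robot.regions_of('top','pin')[:3]: print(r['score'],r['xy'],r['pixels'].sum())
```

```text
[ 0.5444 -0.1326  0.0227] [3.1407 0.0013 1.7499] [ 1.2267 -2.7876 -0.5793] [-0.5677 -0.0776  0.0185] 0.023656093454188423
brass in mouth 0 brass on far side 162
0.73 [506.7, 204.1] 8315
```

Emit:
{"api": "carry_out", "payload": {"series": [{"jaw":0,"travel":[0.12,0,0],"twist":0},{"jaw":0,"travel":[0.12,0,0],"twist":0},{"jaw":0,"travel":[0.12,0,0],"twist":0},{"jaw":0,"travel":[0.12,0,0],"twist":0},{"jaw":0,"travel":[0.12,0,0],"twist":0},{"jaw":0,"travel":[0.12,0,0],"twist":0},{"jaw":0,"travel":[0,0,0],"twist":0}]}}

```text
time: 24.4
tool_pos: [0.5359, -0.0885, 0.0221]
tool_rot: [-3.141, -0.001, 1.751]
contact_force: [-0.2, -0.1, -0.6]
opening: 0.0229
```

Run:
```python
from h import *
s=robot.observe();print(s['tool_pos'],s['tool_rot'],s['contact_force'],s['torque'],s['opening'])
th=s['tool_rot'][2]-np.pi/2;u=np.array([-np.sin(th),np.cos(th)]);print('tip past pin-end start',.1475-(np.array([.5210,-.003])-s['tool_pos'][:2])@u)
```

```text
[ 0.5359 -0.0885  0.0221] [-3.1408 -0.0011  1.7506] [-0.1879 -0.1498 -0.5545] [-0.1323  0.0318  0.0093] 0.022912030889357008
tip past pin-end start 0.06069946313348759
```

Emit:
{"api": "carry_out", "payload": {"series": [{"jaw":0,"travel":[0.06,0,0],"twist":0},{"jaw":0,"travel":[0.06,0,0],"twist":0},{"jaw":0,"travel":[0.06,0,0],"twist":0},{"jaw":0,"travel":[0.06,0,0],"twist":0},{"jaw":0,"travel":[0.06,0,0],"twist":0},{"jaw":0,"travel":[0.06,0,0],"twist":0},{"jaw":0,"travel":[0.03,0,0],"twist":0},{"jaw":0,"travel":[0,0,0],"twist":0}]}}

```text
time: 25.4
tool_pos: [0.5322, -0.0664, 0.0223]
tool_rot: [-3.142, -0.0, 1.75]
contact_force: [0.7, 0.7, -1.8]
opening: 0.0238
```

Run:
```python
from h import *
s=robot.observe();print(s['tool_pos'],s['tool_rot'],s['contact_force'],s['torque'],s['opening'])
th=s['tool_rot'][2]-np.pi/2;u=np.array([-np.sin(th),np.cos(th)]);print('tip past',.1475-(np.array([.5210,-.003])-s['tool_pos'][:2])@u)
t=robot.read_camera('top');cv2.imwrite('pics/t8.png',t)
f=t.astype(float);sat=f[...,1]-f[...,0]-(f[...,2]-f[...,1])*1.2
m=(sat[205:245,205:268]>5).astype(np.uint8);n,l,st,ce=cv2.connectedComponentsWithStats(m)
for i in range(1,n):
    if st[i,4]>8: print(st[i],ce[i]+[205,205])
```

```text
[ 0.5322 -0.0664  0.0223] [-3.1416 -0.0002  1.75  ] [ 0.6963  0.651  -1.8042] [-0.156   0.0473  0.0008] 0.02380058577170763
tip past 0.08312635989179838
[ 33   3  30  25 236] [255.4661 222.5763]
[49 27  8  7 21] [257.5714 235.3333]
[56 27  7 10 28] [264.8929 235.7857]
[50 35  9  5 19] [258.     241.7895]
```

Run:
```python
from h import *
robot.read_camera('top')
for r in robot.regions_of('top','pin')[:3]:
    v,u=np.nonzero(r['pixels']);print('net',r['score'],r['xy'],r['pixels'].sum(),u.min(),u.max(),v.min(),v.max())
t=cv2.imread('pics/t8.png');h=cv2.cvtColor(t,cv2.COLOR_BGR2HSV)[200:250,205:275]
for r in range(0,50,2): print(r+200,''.join('B' if h[r,c,1]>140 and 19<=h[r,c,0]<=32 and h[r,c,2]>110 else 'w' if h[r,c,1]>140 else '.' if h[r,c,1]<60 else '-' for c in range(70)))
c=robot.calibration('top')
print('tray center px',proj('top',[.4971,.1312,.004]),'face',proj('top',[.5071,.0745,.05]))
```

```text
net 0.56 [252.2, 227.9] 157 238 267 224 232
200 wwwwwwwwwwwwwwwwwwwwwwwwwwwwwwwwwwwwwwwwwwwwwwwwwwwwwwwwwwwwwwwwwwwwww
202 wwwwwwwwwwwwwwwwwwwwwwwwwwwwwwwwwwwwwwwwwwwwwwwwwwwwwwwwwwwwwwwwwwwwww
204 wwwwwwwwwwwwwwwwwwwwwwwwwwwwwwwwwwwwwwwwwwwwwwwwwwwwwwwwwwwwwwwwwwwwww
206 wwwwwwwwwwwwwwwwwwwwwwwwwwwwwwwwwwwwwwwwwwwwwwwwwwwwwwwww---------...-
208 wwwwwwwwwwwwwwwwwwwwwwwwwwwwwwwwwwwwwww--------.......................
210 wwwwwwwwwwwwwwwwwwwwwwww-------.......................................
212 wwwwwwww-------................................................-------
214 wwwwwww-......................................................-wwwwwww
216 wwwwwww-.......................................................-wwwwww
218 wwwwwww-.......................................................-wwwwww
220 wwwwwww-.......................................................-wwwwww
222 wwwwwwww-......................................................-wwwwww
224 wwwwwwww-...................................................----wwwwww
226 wwwwwwww-....................................------wwwwwBBBBBBwwwwwwww
228 ww
[... 178 characters left out ...]
....-www-----......................-wwww
234 wwwwwwwww-.......................................................-wwww
236 wwwwwwwww-............................................................
238 wwwwwwwww-............................................................
240 wwwwwwwwww-...........................................................
242 wwwwwwwwww-...........................................................
244 wwwwwwwwww-...........................................................
246 wwwwwwwwww-.......................................................----
248 wwwwwwwwwww-........................................-----wwwwwwwwwwwww
tray center px [246.8006 229.3745] face [267.9082 224.7053]
```

The pin now spans (238–267, 226–231) and lies on the tray floor line, and the force is back to zero. I draw the punch straight back and lay it down.

Emit:
{"api": "carry_out", "payload": {"series": [{"jaw":0,"travel":[-0.15,0,0],"twist":0},{"jaw":0,"travel":[-0.3,0,0],"twist":0},{"jaw":0,"travel":[-0.3,0,0],"twist":0},{"jaw":0,"travel":[-0.3,0,0],"twist":0},{"jaw":0,"travel":[-0.3,0,0],"twist":0},{"jaw":0,"travel":[-0.3,0,0],"twist":0},{"jaw":0,"travel":[-0.3,0,0],"twist":0},{"jaw":0,"travel":[0,0,0],"twist":0}]}}

```text
time: 26.55
tool_pos: [0.5533, -0.1832, 0.0222]
tool_rot: [3.141, 0.0, 1.748]
contact_force: [-1.1, 0.2, -0.7]
opening: 0.0237
```

Emit:
{"api": "carry_out", "payload": {"series": [{"jaw":0,"travel":[0,0,0.2],"twist":0},{"jaw":0,"travel":[0,0,0.2],"twist":0},{"jaw":0,"travel":[0,0,0.15],"twist":0},{"jaw":0,"travel":[0,0,0.07],"twist":0},{"jaw":0,"travel":[0,0,0.03],"twist":0},{"jaw":0,"travel":[0,0,0],"twist":0}]}}

```text
time: 27.3
tool_pos: [0.5532, -0.1818, -0.0166]
tool_rot: [3.141, 0.0, 1.75]
contact_force: [-0.1, -0.1, -1.5]
opening: 0.0231
```

Emit:
{"api": "carry_out", "payload": {"series": [{"jaw":0,"travel":[0,0,0.02],"twist":0},{"jaw":0,"travel":[0,0,0],"twist":0},{"jaw":42,"travel":[0,0,0],"twist":0},{"jaw":42,"travel":[0,0,0],"twist":0},{"jaw":42,"travel":[0,0,0],"twist":0},{"jaw":42,"travel":[0,0,-0.3],"twist":0},{"jaw":42,"travel":[0,0,-0.8],"twist":0},{"jaw":42,"travel":[0,0,-0.8],"twist":0}]}}

```text
time: 28.3
tool_pos: [0.553, -0.1818, 0.0985]
tool_rot: [3.141, 0.0, 1.75]
contact_force: [0.5, -0.1, -0.5]
opening: 0.0389
```

Emit:
{"api": "carry_out", "payload": {"series": [{"jaw":42,"travel":[-0.5,0,-0.8],"twist":0},{"jaw":42,"travel":[-0.7,0,-0.8],"twist":0},{"jaw":42,"travel":[-0.7,0,-0.3],"twist":0},{"jaw":42,"travel":[0,0,0],"twist":0}]}}

```text
time: 28.8
tool_pos: [0.5736, -0.2963, 0.212]
tool_rot: [3.138, 0.004, 1.747]
contact_force: [-0.7, 0.7, -0.5]
opening: 0.0386
```

Run:
```python
from h import *
s=robot.observe();print(s['time'],s['tool_pos'],s['contact_force'],s['opening'])
T={}
for c in('top','side','wrist'):
    T[c]=robot.read_camera(c);cv2.imwrite(f'pics/end_{c}.png',T[c])
for c in('top','side'):
  for q in('pin','tray','punch'):
    for r in robot.regions_of(c,q)[:2]:
        v,u=np.nonzero(r['pixels']);print(c,q,round(r['score'],2),r['xy'],len(u),u.min(),u.max(),v.min(),v.max())
h=cv2.cvtColor(T['top'],cv2.COLOR_BGR2HSV)[:,:,:]
P=[(r,c) for r in range(212,248) for c in range(215,268) if h[r,c,1]>140 and 19<=h[r,c,0]<=32 and h[r,c,2]>110]
a=np.array(P);print(len(a),a.min(0),a.max(0))
p=np.polyfit(a[:,1],a[:,0],1);print('pin line',[atz('top',(c,np.polyval(p,c)),.011)[:2] for c in(238,267)])
d=cv2.absdiff(cv2.imread('pics/top0.png'),T['top']).max(2)>40
n,l,st,ce=cv2.connectedComponentsWithStats(cv2.morphologyEx(d.astype(np.uint8),cv2.MORPH_OPEN,np.ones((2,2))))
for i in range(1,n):
    if st[i,4]>12: print('diff',st[i])
```

```text
28.8 [ 0.5736 -0.2963  0.212 ] [-0.6711  0.6562 -0.4605] 0.038617346939934884
top pin 0.7 [253.8, 226.5] 162 238 267 224 232
top tray 0.97 [241.4, 234.8] 2095 213 279 206 252
top punch 0.73 [364.6, 208.8] 548 315 388 203 220
side pin 0.53 [274.2, 212.0] 44 270 279 211 218
side tray 0.91 [265.4, 213.4] 1173 246 290 193 239
side punch 0.93 [357.7, 274.3] 504 319 376 246 288
side punch 0.47 [306.0, 221.9] 1505 281 334 195 244
86 [226 239] [231 267]
pin line [array([0.4934, 0.1525]), array([0.5052, 0.0796])]
diff [  180   121   351   349 39394]
diff [ 166  143   74   58 2789]
diff [315 205  75  17 456]
diff [ 213  206   69   50 2559]
diff [  0 357  10  12  68]
diff [   0  357   96  123 7154]
diff [  0 370   4   9  26]
diff [  0 382   7  21 133]
diff [279 418  43  33 448]
diff [261 426  15  27 163]
diff [323 426  10  24 174]
diff [322 452  17  28 346]
diff [250 473   8   7  42]
```

Run:
```python
from h import *
a=cv2.imread('pics/top0.png');b=cv2.imread('pics/end_top.png');d=cv2.absdiff(a,b).max(2)>30
for n,(x0,x1,y0,y1) in dict(bending=(398,460,132,154),bobbin=(387,410,150,172),sanding=(338,380,146,175),vise=(295,336,143,156),schooner=(312,390,103,134),decanter=(236,285,92,142),mallet=(108,162,203,275),purple=(390,428,243,305),teal=(308,355,262,327),chest=(472,550,152,264)).items(): print(n,d[y0:y1,x0:x1].mean().round(3))
for z in(.011,.03,.052): print(z,proj('side',[.499,.117,z]),proj('side',[.4934,.1525,z]))
h=cv2.cvtColor(cv2.imread('pics/end_side.png'),cv2.COLOR_BGR2HSV)[196:235,245:290]
for r in range(0,39,2): print(196+r,''.join('B' if x[1]>130 and 17<=x[0]<=32 and x[2]>90 else '.' if x[1]<70 else 'w' for x in h[r]))
```

```text
bending 0.523
bobbin 0.0
sanding 0.0
vise 0.0
schooner 0.0
decanter 0.0
mallet 0.0
purple 0.987
teal 0.381
chest 0.371
0.011 [279.5417 217.2992] [271.6252 211.4418]
0.03 [279.2751 211.9804] [271.2839 206.1498]
0.052 [278.9596 205.6854] [270.8801 199.8887]
196 wwwwwwwwwwwwwwwwwwwww............wwwwwwwwwwww
198 wwwwwwwwwwwwwwwww...................wwwwwwwww
200 wwwwwwwwwwwww..........................wwwwww
202 wwwwwwwww.................................www
204 wwwww.......................................w
206 w............................................
208 w.........................................www
210 ww........................www...........wwwww
212 ww........................BBBBww......wwwwwww
214 wwwww......................wBBBBBww..wwwwwwww
216 wwwwwww......................wBBBBBBBwwwwwwww
218 wwwwwwwwww......................wBBBBwwwwwwww
220 wwwwwwwwwww........................wwwwwwwwww
222 wwwwwwwwwwww..........................wwwwwww
224 wwwwwwwwwwwww...........................wwwww
226 wwwwwwwwwwwwwww............................ww
228 wwwwwwwwwwwwwwwwww...........................
230 wwwwwwwwwwwwwwwwwwwwwwwww....................
232 wwwwwwwwwwwwwwwwwwwwwwwwwwww.................
234 wwwwwwwwwwwwwwwwwwwwwwwwwwwwww...............
```

The side view puts the pin end at (271,212), matching z=0.011, so it lies on the tray floor. The top view of the bending tool is blocked by the arm; I'll compare it in the side view.

Run:
```python
from h import *
a=cv2.imread('pics/side0.png');b=cv2.imread('pics/end_side.png');d=cv2.absdiff(a,b).max(2)>30
for n,(x0,x1,y0,y1) in dict(bending=(430,472,258,297),bobbin=(408,430,256,280),sanding=(372,408,230,262),purple=(292,365,288,356),teal=(230,295,245,308),tealL=(175,234,195,248),pink=(115,172,165,212),chest=(394,555,285,430)).items(): print(n,d[y0:y1,x0:x1].mean().round(3))
robot.hand_in()
```

```text
bending 0.0
bobbin 0.0
sanding 0.0
purple 0.0
teal 0.0
tealL 0.0
pink 0.524
chest 0.003
the job is handed in; nothing more can be done
```

I moved the tray under the hinge, drove the pin into it with the punch, drew the punch back out and laid it on the desk. The job was handed in at about 29 s of the 69 s allowed.

**How it went**
- **Tray:** I slid it by its tab in line with the dark-wood cradle's hinge. It sits within 1 mm of the hinge line, turned about 1.4° from it, with about 21 mm under the overhang.
- **Punch:** I drew it out by the shank, let it lie and retook it by the handle. I lined it up to about 0.2 px with the pin in the top view, then drove the pin through at about 3 N where I read it.

**Last checks**
- **Pin:** the top and side views both place it on the tray floor, at z ≈ 0.011.
- **Punch:** it lies clear on the desk, and the gripper is open and touching nothing.
- **Bystanders:** the ones I compared (bending tool, bobbin, sanding block, pin vise, schooner, decanter, mallet) look unchanged between the first and last pictures. So do the purple and teal look-alikes.

**What disagreed**
- **Fingertips:** they end about 25 mm above the reported TCP, so the first grip shut above the tab and I had to repeat it lower.
- **Yaw:** my first estimate of the hinge yaw (0.155) was off. The wrist and top edges gave about 0.178, which I used for the drive.
- **Retaking the handle:** an upward force of about 6 N showed and vanished on lifting. I did not find the cause.
- **Pink look-alike:** the side comparison showed a difference there that I did not look into. I assume the arm, which stood on that side in the first picture, accounts for it.

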